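Fit the tube carousel onto the sample changer's drive and cap it

ROBOT

A 6-joint arm with a two-finger parallel gripper is mounted at the origin on the work surface; the furniture and walls round the work are solid. World frame = base frame: x ahead of the robot, y to its left, z up, the work surface at z = 0. Lengths are in m, angles in rad, forces in N, time in s.
With the tool pointing down it reaches from about 0.325 to 0.75 m from the base axis. Payload 7.6 kg.
Tool frame: the origin (TCP) lies at the very end of the fingers, on their centre line; the grasp point (between the pads) lies 19 mm behind it (manip.grip_depth is the distance from the TCP to the grasp point, in m); z points along the fingers, y is the line along which they close (so a half turn about z gives the same grasp; the last joint's range is limited). The gripper opens to 85 mm and grips with 20 to 120 N. Pads are 22 mm wide; open, the fingers measure 114 mm over their backs; the gripper's body (76 mm by 85 mm) begins 54 mm behind the grasp point. The pads swing forward as they close: fully open they stand 13 mm farther back than shut.
Start: joints at [-1.302, 0.052, 1.401, -0, 1.689, -0.07], TCP at [0.175, -0.495, 0.231] pointing down, gripper open.
Joint ranges: [-2.9, 2.9], [-0.91, 2.17], [0.12, 2.37], [-1.06, 4.2], [0.26, 2.73], [-2.93, 2.93]. Speed limits (rad/s): [2.57, 2.57, 3.01, 3.14, 3.14, 3.14].

INTERFACE

Orientations are given as [roll, pitch, yaw] about the fixed x, y, z axes, in that order (R = Rz(yaw) Ry(pitch) Rx(roll)).
In Python, from workcell import monitor, snapshot, camera_params, close_job, manip gives the robot as it stands.
- The arm moves only by the shell command python3 -m handwheel 'ROWS'. ROWS is a JSON object of lists of equal length, an entry for each row: "fingers": the closure, from 0 (fully open) to 1 (shut); "slide": the shift along the tool's x, y, z in cm, a list of three; "angular": the turn, a rotation vector about the tool's x, y, z in rad, a list of three. In form: {"fingers": [fingers, ...], "slide": [[tx, ty, tz], ...], "angular": [[wx, wy, wz], ...]}. A call has 1 to 12 rows; each row is the pose to reach, as a shift and turn from the pose commanded when the call began, along the tool's axes at that moment; what a row does not reach only later rows make up. A row lasts 1/10 s, in which the tool goes at most 50 mm and 8.59 degrees, less where a joint would pass 70% of its speed; a pose out of reach is approached as far as the arm can. A call with a gripper value outside its range is refused whole. The fingers move at their own pace and stop on an object; the grip force is fixed at half the most. Time passes only in rows, so rows that repeat a pose let the fingers close. It gives the time, the measured TCP pose, the force, the opening and the grip force at its end, in the units of the state.
- monitor.get_obs(): the state, without advancing time (a new reading comes with each control period).
- snapshot(name): name is "scene" or "top"; returns the picture (420x560x3 uint8, red, green, blue); there is no depth.
- camera_params(name): a dict with "K" (3x3 intrinsics, pixels), "R" (3x3) and "t" (3): a world point X has camera coordinates R X + t. Camera axes: x right, y down, z forward; pixel columns grow to the right and rows downward; lengths in m; the calibration is good to about 2 mm. A picture is of the moment at which its call begins. camera_params takes no time and is no camera call.
- close_job(): hands the job in; it is judged then, once.
The state is a dict: "t": time; "joint_pos": joint angles; "qvel": joint speeds; "tau": joint torques, N m; "position": TCP position; "tool_rot": TCP orientation; "wrist_force": force on the tool from outside, world axes, zero at the start; "moment": the same for the moment, N m; "opening": finger opening in m; "finger_force": force on a finger pad.
Only numpy, scipy, OpenCV 4.12 (cv2) and the standard library are available. Lean on these libraries where they do the work, as an engineer would, in place of code of your own. Each camera call takes 0.05 s, during which the arm holds its last target. There are 200 camera calls.

TASK

Fit the round tube carousel onto the sample changer: take it by its hub, lower it level over the spindle and, pressing only lightly, turn it until one of its slots drops over the drive pin and it lies flat, fully home on the drive plate. Then set the hold-down cap over the spindle end, fully down on the hub, and let go. The drive's bearing is delicate, so never press or knock these parts together with more than about 25 N, and do not shift the neighbouring things.

Things in the scene. Friction and masses are not known exactly. Their poses are not given: they have to be found in the camera images.
- changer: Sample changer, fixed to the worktop: white housing 140 x 140 mm, 50 mm high. Origin at the centre of its underside, on the spindle's axis. On top a round rubber-faced drive plate, 74 mm across. Its stopped motor holds it up to about 1 N m. Plate and spindle float on a spring: from 3 N they give 1 mm per 6 N, 2 mm at most, then they are rigid.
- drive_seat (a point): Point on the spindle's axis at the plate's top face, 60 mm above the worktop; z up. One steel drive pin, 6 mm in diameter, stands 6 mm above the plate, 27 mm from the axis. It may be on any side: the plate's angle is not reported, and this point's x and y axes follow the housing, not the pin. Find the pin by feel.
- spindle_tip (a point): Top of the changer's steel spindle, 70 mm above drive_seat. The spindle is 12 mm in diameter; its last 9 mm taper to 5 mm.
- carousel_hub (a point): White tube carousel, standing on the worktop: disc 110 mm across, 12 mm thick, ringed by 12 tube holes; round hub of 38 mm diameter up to 52 mm above the underside, bored right through at 13.5 mm. This point is on its axis, 34 mm above the underside, a good height to grasp the hub (free from 12 to 52 mm). z up. Mass 0.09 to 0.17 kg.
- carousel_foot (a point): Centre of the carousel's underside. Home on the changer it coincides with drive_seat; riding on the pin it is 6 mm higher. Six equal through slots, 8 mm wide, from 20.5 to 33 mm from the axis, lie along this frame's x axis and every 60 degrees from it; any of them fits over the pin.
- carousel_top (a point): Centre of the top of the carousel's hub, 52 mm above its underside. With the carousel home the spindle stands out 18 mm above it.
- cap_mid (a point): Black hold-down cap, standing open side down on the worktop: ribbed round body of 29 mm diameter, 32 mm high in all, with a 34 mm foot flange 4 mm high. A blind bore of 13.5 mm diameter, 22 mm deep, opens at its underside. This point is on its axis, 16 mm above its underside. z up. 0.05 kg.
- cap_foot (a point): The centre of the cap's underside. Fully down, it coincides with carousel_top.
- carousel: The carousel; origin at the centre of its underside.
- cap: The cap; origin at the centre of its underside.
- media_bottle: Bystander: glass bottle with a screw cap, 71 mm across, 144 mm high, standing; origin at the centre of its underside.
- timer: Bystander: small lab timer, 60 x 62 x 16 mm, lying; origin at the centre of its underside.
- well_plate: Bystander: 96-well plate, 128 x 86 x 15 mm, lying; origin at the centre of its underside.
- tip_box: Bystander: closed rack of pipette tips, 123 x 89 x 90 mm, standing; origin at the centre of its underside.
There are look-alikes about, which are no part of the job. What is shaped like the carousel but orange is not meant.

How it is judged:
On the way:
1. the carousel is over the spindle and the drive pin, flat on the drive plate (horizontal distance between carousel_foot and drive_seat below 0.003 m and z of carousel_foot in the frame of drive_seat below 0.002 m and angle between carousel_foot's own z axis and vertical below 0.04 rad), for 0.3 s.
At the end, for the whole second after the job is handed in: Carousel flat on the drive plate, pin in a slot (height within 2 mm, axis within 3 mm, tilt under 0.04 rad); cap over the spindle, down on the hub (height within 2.5 mm, axis within 3 mm, tilt under 0.08 rad); both released and at rest (all of step 1 and horizontal distance between cap_foot and carousel_top below 0.003 m and z of cap_foot in the frame of carousel_top below 0.0025 m and angle between cap_foot's own z axis and vertical below 0.08 rad and linear speed of each of carousel, cap below 0.02 m/s); the robot touches nothing.
It fails at once if the carousel is pressed or struck against the changer with more than 25 N (contact force between carousel and changer above 25 N).
It fails at once if the cap is pressed or struck against the carousel or the changer with more than 25 N (contact force between cap and carousel above 25 N or contact force between cap and changer above 25 N).
It fails at once if a neighbouring thing is shifted by more than 15 mm (distance of any of media_bottle, timer, well_plate, tip_box from where it was at the start of the episode above 0.015 m).
It also fails if it takes over 72 s, if anything falls off the work surface, if the arm or the gripper's body presses on something with over 40 N, if the wrist force passes 120 N, or if a joint passes its speed limit or range.

## Working session

There is one attempt and no reset: what is moved stays moved. The work goes in short steps, Python scripts to look and compute and a shell command to move; the robot and the scene stay as the last step left them, time stands still between calls to the robot, and variables do not carry over. Pictures are saved under pics/ and viewed, at most 10 in all, crops included, and the job is handed in when it is done.

```bash
ls; mkdir -p pics
python3 - <<'E'
from workcell import monitor, snapshot, camera_params
import cv2,numpy as np
for n in ("scene","top"):
    im=snapshot(n); cv2.imwrite(f"pics/{n}0.png",im[:,:,::-1]); 
    p=camera_params(n); print(n,np.round(p["K"],1).tolist(),np.round(-np.array(p["R"]).T@np.array(p["t"]),3),np.round(p["R"],3).tolist())
print(monitor.get_obs())
E
```

```text
pics
scene [[445.1, 0.0, 277.4], [0.0, 445.1, 213.2], [0.0, 0.0, 1.0]] [-0.14   0.695  1.039] [[-0.649, -0.761, -0.0], [-0.547, 0.466, -0.695], [0.529, -0.451, -0.719]]
top [[425.6, 0.0, 283.6], [0.0, 425.6, 208.4], [0.0, 0.0, 1.0]] [0.368 0.121 1.079] [[-0.022, -1.0, -0.016], [-0.982, 0.025, -0.188], [0.188, 0.011, -0.982]]
{'t': 0.1, 'joint_pos': array([-1.30232835e+00,  5.27687154e-02,  1.40164302e+00,  1.94494023e-05,
        1.68859719e+00, -7.03203260e-02]), 'qvel': array([ 0.0011645 , -0.00105339, -0.0054653 , -0.00117506,  0.00108013,
        0.00117628]), 'tau': array([ 6.05272835e-04, -3.82583106e+01, -3.60984457e+01, -9.37996560e-05,
        4.82670410e-03, -1.03003779e-05]), 'position': array([ 0.17442473, -0.49488733,  0.23054929]), 'tool_rot': array([-3.14018124e+00, -1.18780450e-04,  3.38790490e-01]), 'wrist_force': array([0.7305503 , 0.41506971, 0.4115017 ]), 'moment': array([ 0.00881775, -0.02369035, -0.00961942]), 'finger_force': 0.0, 'opening': 0.08545677922707796}
```

View pics/scene0.png

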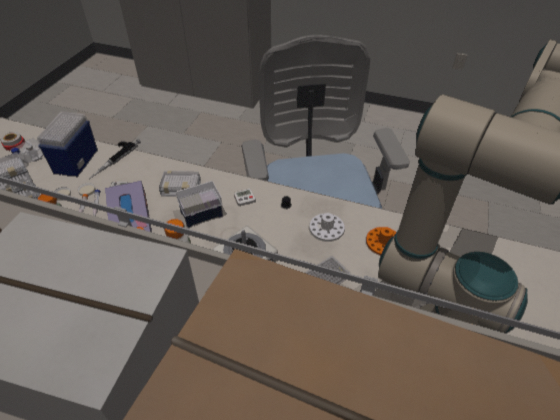

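View pics/top0.png

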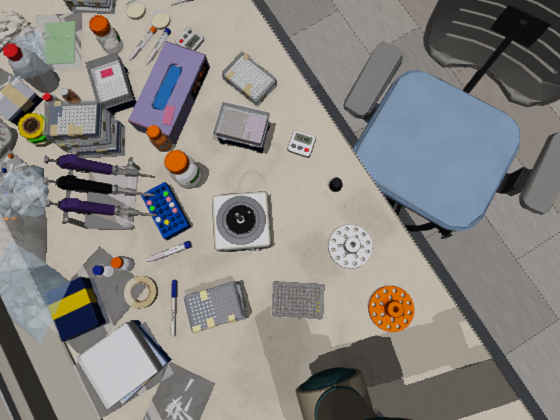

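The top view shows these items:
- Changer at (241,221).
- White carousel at (350,246). Its look-alike is the orange one at (391,308), which is rejected on colour.
- Black cap at (336,184). Nothing else there is black and round, apart from the chair parts.
- Timer at (302,143), well plate at (298,300), tip box at about (243,125) and bottle at (181,168).

I'll check this with one close crop and measure.

```bash
cat > h.py <<'E'
from workcell import monitor, snapshot, camera_params
import cv2,numpy as np
def ray(n,uv):
    p=camera_params(n);R=np.array(p["R"]);c=-R.T@np.array(p["t"])
    return c,R.T@np.linalg.solve(p["K"],[uv[0],uv[1],1.])
def onz(n,uv,z):
    c,d=ray(n,uv); return (c+d*(z-c[2])/d[2])[:2]
def proj(n,X):
    p=camera_params(n);q=p["K"]@(np.array(p["R"])@np.array(X)+p["t"]);return q[:2]/q[2]
def blobs(im,mask,roi,amin):
    x0,y0,x1,y1=roi;m=np.zeros(mask.shape,np.uint8);m[y0:y1,x0:x1]=mask[y0:y1,x0:x1]
    cs,_=cv2.findContours(m,cv2.RETR_EXTERNAL,cv2.CHAIN_APPROX_NONE)
    return [c for c in cs if cv2.contourArea(c)>amin]
E
python3 - <<'E'
from h import *
im=cv2.imread("pics/top0.png")[:,:,::-1].copy(); 
cv2.imwrite("pics/crop1.png",cv2.resize(im[160:340,200:425,::-1],None,fx=3.3,fy=3.3,interpolation=cv2.INTER_CUBIC))
hsv=cv2.cvtColor(im,cv2.COLOR_RGB2HSV)
w=((hsv[...,1]<25)&(hsv[...,2]>170)).astype(np.uint8)*255
bl=(hsv[...,2]<60).astype(np.uint8)*255
for nm,m,roi,a in(("car",w,(322,215,380,275),300),("chg",w,(205,185,278,255),300),("cap",bl,(322,172,350,196),40),("spin",bl,(215,195,268,245),20)):
    for c in blobs(im,m,roi,a):
        e=cv2.fitEllipse(c); r=cv2.minAreaRect(c); print(nm,cv2.contourArea(c),np.round(e,1) if 0 else e,r)
E
```

```text
car 1456.0 ((350.4554138183594, 245.77102661132812), (42.396697998046875, 43.77627182006836), 123.0595932006836) ((350.5, 245.5), (43.0, 43.0), 90.0)
chg 2748.0 ((240.42588806152344, 220.23606872558594), (61.15960693359375, 62.29054641723633), 54.75177001953125) ((240.28932189941406, 220.05075073242188), (53.72027587890625, 54.00526428222656), 85.91438293457031)
cap 116.5 ((335.28912353515625, 184.39480590820312), (11.680525779724121, 13.019830703735352), 23.03232765197754) ((335.7500305175781, 184.75), (12.020814895629883, 12.727922439575195), 45.0)
spin 614.5 ((240.29376220703125, 219.02622985839844), (27.726736068725586, 28.34025764465332), 52.571964263916016) ((240.14706420898438, 219.0882568359375), (27.891597747802734, 28.376667022705078), 75.96376037597656)
```

View pics/crop1.png

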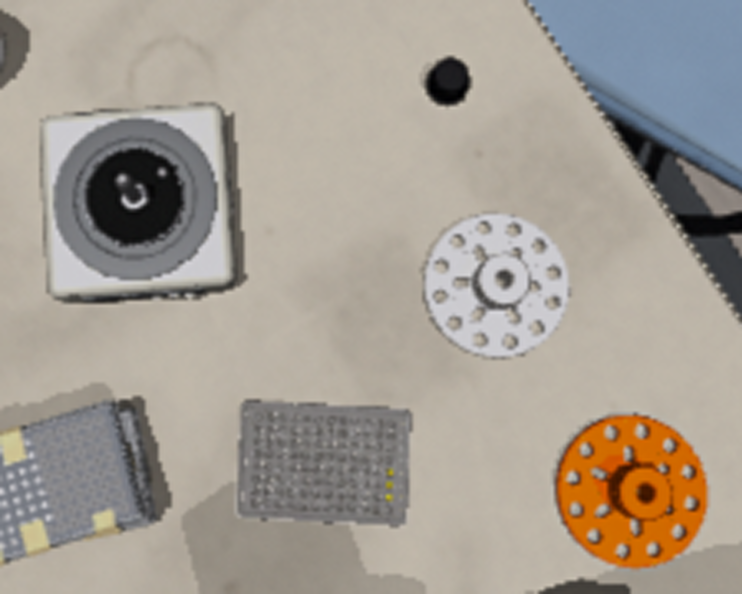

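Run:
```python
from h import *
im=cv2.imread("pics/top0.png")[:,:,::-1].copy()
g=cv2.cvtColor(im,cv2.COLOR_RGB2GRAY).astype(np.float32)
car=onz("top",(350.455,245.77),0.012); print("car disc",car, "edge r", np.linalg.norm(onz("top",(350.455+21.6,245.77),.012)-car))
print("hub hole crop", onz("top",(200+505/3.3,160+279/3.3),.052))
chg=onz("top",(240.29,219.03),0.060); print("plate",chg,"r",np.linalg.norm(onz("top",(254.3,219.03),.06)-chg))
print("tip",[onz("top",(200+x/3.3,160+y/3.3),.13) for x,y in((122,180),(134,196))])
print("predict tip/plate px",proj("top",[*chg,.13]),proj("top",[*chg,.06]))
dot=onz("top",(200+162/3.3,160+172/3.3),.066); d=dot-chg; print("pin?",dot,np.linalg.norm(d),np.degrees(np.arctan2(d[1],d[0])))
print("cap",onz("top",(335.3,184.4),.032),onz("top",(335.3,184.4),.016))
box=[onz("top",(200+x/3.3,160+y/3.3),.05) for x,y in((42,120),(220,103),(233,283),(52,293))];print("housing",np.mean(box,0),np.linalg.norm(np.diff(box+box[:1],axis=0),axis=1))
# slots: harmonic profile
a=np.radians(np.arange(0,360,2))
prof=np.zeros(len(a))
for r in np.arange(.022,.0325,.001):
    P=np.array([proj("top",[car[0]+r*np.cos(t),car[1]+r*np.sin(t),.012]) for t in a],np.float32)
    prof+=cv2.remap(g,P[:,:1],P[:,1:],cv2.INTER_LINEAR)[:,0]
prof/=11; f=(prof*np.exp(-6j*a)).sum(); print("slot ang", np.degrees(np.angle(-f))/-6%60, abs(f)/len(a)); print(prof.reshape(-1,30).round().astype(int).tolist())
for n,uv in (("timer",(302,143)),("well",(298,300)),("tips",(243,125)),("bottle",(181,168)),("orange",(391,308))): print(n,onz("top",uv,.02))
```

```text
car disc [ 0.47281315 -0.0321281 ] edge r 0.053921863692193005
hub hole crop [ 0.47168793 -0.03274793]
plate [0.53951257 0.23839716] r 0.03409034414371443
tip [array([0.53822608, 0.23781783]), array([0.52687572, 0.22959557])]
predict tip/plate px [236.71376496 213.99346468] [240.29 219.03]
pin? [0.55493211 0.21629648] 0.026948131091265124 -55.09670842875457
cap [0.62690863 0.00089453] [ 0.63086562 -0.00093546]
housing [0.53819655 0.23679771] [0.1344709  0.13601817 0.1331885  0.13062829]
slot ang 25.640667368936594 12.957490212848565
[[197, 196, 195, 194, 195, 194, 193, 188, 178, 162, 144, 132, 130, 138, 146, 153, 158, 164, 173, 184, 193, 199, 202, 202, 202, 202, 202, 202, 202, 202], [202, 202, 202, 202, 202, 201, 197, 185, 163, 136, 125, 134, 147, 153, 156, 159, 169, 178, 189, 196, 201, 203, 203, 203, 203, 203, 203, 203, 203, 203], [203, 203, 203, 203, 201, 197, 190, 180, 170, 165, 162, 158, 153, 147, 144, 147, 160, 177, 190, 197, 201, 203, 203, 203, 204, 204, 204, 203, 203, 204], [204, 204, 204, 203, 201, 197, 191, 185, 181, 178, 174, 166, 155, 144, 135, 135, 146, 162, 177, 188, 195, 199, 200, 200, 199, 198, 197, 195, 195, 196], [198, 199, 198, 197, 196, 194, 190, 184, 179, 174, 165, 154, 149, 146, 144, 145, 146, 155, 169, 181, 185, 187, 189, 191, 193, 194, 195, 194, 193, 192], [190, 189, 191, 193, 193, 192, 193, 191, 184, 173, 162, 155, 151, 151, 152, 154, 163, 172, 180, 187, 191, 193, 194, 195, 195, 196, 198, 199, 199, 198]]
timer [0.74320381 0.08117545]
well [0.34313452 0.10309634]
tips [0.79731044 0.23505196]
bottle [0.68408015 0.39640949]
orange [ 0.31930137 -0.12087575]
```

The white carousel is confirmed: edge radius 54 mm, hub bore at the disc centre. The bright dot on the plate at (249,212) is 26.9 mm from the axis, which matches the pin, at about -55°. Slots lie at about 25.6° mod 60. I'm moving above the carousel now.

```bash
cat >> h.py <<'E'
def plan(x,y,z,dyaw=0,yaw=None):
    o=monitor.get_obs();p=o["position"];s=o["tool_rot"][2];d=np.array([x,y,z])-p
    print("t",round(o["t"],2),"pos",p.round(4),"rot",o["tool_rot"].round(4),"F",o["wrist_force"].round(1),"open",round(o["opening"],4))
    print("slide cm",np.round(100*np.array([d[0]*np.cos(s)+d[1]*np.sin(s),d[0]*np.sin(s)-d[1]*np.cos(s),-d[2]]),2),"wz",round(-(dyaw if yaw is None else yaw-s),3))
E
python3 -m handwheel '{"fingers":[0,0,0,0,0,0,0,0,0,0,0,0],"slide":[[43.4,-33.7,11],[43.4,-33.7,11],[43.4,-33.7,11],[43.4,-33.7,11],[43.4,-33.7,11],[43.4,-33.7,11],[43.4,-33.7,11],[43.4,-33.7,11],[43.4,-33.7,11],[43.4,-33.7,11],[43.4,-33.7,11],[43.4,-33.7,11]],"angular":[[0,0,-0.36],[0,0,-0.36],[0,0,-0.36],[0,0,-0.36],[0,0,-0.36],[0,0,-0.36],[0,0,-0.36],[0,0,-0.36],[0,0,-0.36],[0,0,-0.36],[0,0,-0.36],[0,0,-0.36]]}'
python3 -c "
from h import *
plan(.4722,-.0324,.060,yaw=.70);plan(.4722,-.0324,.018,yaw=.70)"
```

```text
t: 1.3
position: [0.4724, -0.0292, 0.1196]
tool_rot: [-3.139, 0.001, 0.703]
wrist_force: [-0.4, -0.1, 0.2]
opening: 0.0854
finger_force: 0.0
t 1.3 pos [ 0.4724 -0.0292  0.1196] rot [-3.1391e+00  9.0000e-04  7.0340e-01] F [-0.4 -0.1  0.2] open 0.0854
slide cm [-0.22  0.23  5.96] wz 0.003
t 1.3 pos [ 0.4724 -0.0292  0.1196] rot [-3.1391e+00  9.0000e-04  7.0340e-01] F [-0.4 -0.1  0.2] open 0.0854
slide cm [-0.22  0.23 10.16] wz 0.003
```

```bash
python3 -m handwheel '{"fingers":[0,0,0,0,0,0],"slide":[[-0.2,0.2,0],[-0.2,0.2,3],[-0.2,0.2,6],[-0.2,0.2,8],[-0.2,0.2,8],[-0.2,0.2,8]],"angular":[[0,0,0],[0,0,0],[0,0,0],[0,0,0],[0,0,0],[0,0,0]]}'
python3 -c "
from h import *
plan(.4722,-.0324,.018,yaw=.70)"
```

```text
t: 1.9
position: [0.4716, -0.0371, 0.0421]
tool_rot: [3.141, -0.0, 0.697]
wrist_force: [0.1, 0.7, 0.8]
opening: 0.0857
finger_force: 0.0
t 1.9 pos [ 0.4716 -0.0371  0.0421] rot [ 3.141e+00 -1.000e-04  6.973e-01] F [0.1 0.7 0.8] open 0.0857
slide cm [ 0.35 -0.32  2.41] wz -0.003
```

```bash
python3 -m handwheel '{"fingers":[0,0,0],"slide":[[0.25,-0.25,0],[0.25,-0.25,0],[0.25,-0.25,0]],"angular":[[0,0,0],[0,0,0],[0,0,0]]}'
python3 -c "
from h import *
plan(.4722,-.0324,.018,yaw=.70)"
```

```text
t: 2.2
position: [0.4725, -0.0324, 0.0423]
tool_rot: [3.14, -0.001, 0.699]
wrist_force: [-0.5, 0.2, -0.6]
opening: 0.0851
finger_force: 0.0
t 2.2 pos [ 0.4725 -0.0324  0.0423] rot [ 3.1401e+00 -1.1000e-03  6.9910e-01] F [-0.5  0.2 -0.6] open 0.0851
slide cm [-0.02 -0.02  2.43] wz -0.001
```

```bash
python3 -m handwheel '{"fingers":[0,0,0,1,1,1,1,1,1,1,1,1],"slide":[[0,0,1.2],[0,0,2.4],[0,0,2.4],[0,0,2.4],[0,0,2.4],[0,0,2.4],[0,0,2.4],[0,0,2.4],[0,0,2.4],[0,0,2.4],[0,0,2.4],[0,0,2.4]],"angular":[[0,0,0],[0,0,0],[0,0,0],[0,0,0],[0,0,0],[0,0,0],[0,0,0],[0,0,0],[0,0,0],[0,0,0],[0,0,0],[0,0,0]]}'
python3 -c "
from h import *
plan(.4722,-.0324,.15,yaw=.70)"
```

```text
t: 3.4
position: [0.4724, -0.0325, 0.0179]
tool_rot: [3.14, -0.001, 0.699]
wrist_force: [0.7, 0.1, 5.1]
opening: 0.0377
finger_force: 60.5
t 3.4 pos [ 0.4724 -0.0325  0.0179] rot [ 3.1405e+00 -9.0000e-04  6.9870e-01] F [0.7 0.1 5.1] open 0.0377
slide cm [-1.000e-02 -2.000e-02 -1.321e+01] wz -0.001
```

```bash
python3 -m handwheel '{"fingers":[1,1,1,1,1,1,1,1],"slide":[[0,0,-1],[0,0,-4],[0,0,-8],[0,0,-12],[0,0,-16],[0,0,-16],[0,0,-16],[0,0,-16]],"angular":[[0,0,0],[0,0,0],[0,0,0],[0,0,0],[0,0,0],[0,0,0],[0,0,0],[0,0,0]]}'
python3 -c "
from h import *
plan(.5388,.2378,.178,yaw=.34)"
```

```text
t: 4.2
position: [0.471, -0.0323, 0.1756]
tool_rot: [-3.139, 0.002, 0.699]
wrist_force: [0.6, 0.6, -1.1]
opening: 0.0378
finger_force: 60.3
t 4.2 pos [ 0.471  -0.0323  0.1756] rot [-3.1392e+00  2.2000e-03  6.9870e-01] F [ 0.6  0.6 -1.1] open 0.0378
slide cm [ 22.56 -16.31  -0.24] wz 0.359
```

```bash
python3 -m handwheel '{"fingers":[1,1,1,1,1,1,1,1,1,1,1,1],"slide":[[2,-1.5,0],[5,-3.7,0],[9,-6.6,0],[13,-9.5,0],[17,-12.4,0],[20,-14.6,0],[22,-16,0],[22.5,-16.4,0],[22.5,-16.4,0],[22.5,-16.4,0],[22.5,-16.4,0],[22.5,-16.4,0]],"angular":[[0,0,0.02],[0,0,0.08],[0,0,0.14],[0,0,0.2],[0,0,0.26],[0,0,0.32],[0,0,0.36],[0,0,0.36],[0,0,0.36],[0,0,0.36],[0,0,0.36],[0,0,0.36]]}'
python3 -c "
from h import *
plan(.5388,.2378,.178,yaw=.34)
for n in('scene','top'): cv2.imwrite(f'pics/{n}1.png',snapshot(n)[:,:,::-1])
a=cv2.imread('pics/scene1.png')[170:290,190:310];b=cv2.imread('pics/top1.png')[150:270,190:310]
cv2.imwrite('pics/c2.png',cv2.resize(np.hstack([a,b]),None,fx=3.3,fy=3.3,interpolation=2))"
```

```text
t: 5.4
position: [0.5387, 0.2369, 0.1774]
tool_rot: [3.141, -0.0, 0.338]
wrist_force: [-1.0, -0.2, -1.3]
opening: 0.0376
finger_force: 60.4
t 5.4 pos [0.5387 0.2369 0.1774] rot [ 3.1414e+00 -1.0000e-04  3.3760e-01] F [-1.  -0.2 -1.3] open 0.0376
slide cm [ 0.04 -0.08 -0.06] wz -0.002
```

View pics/c2.png

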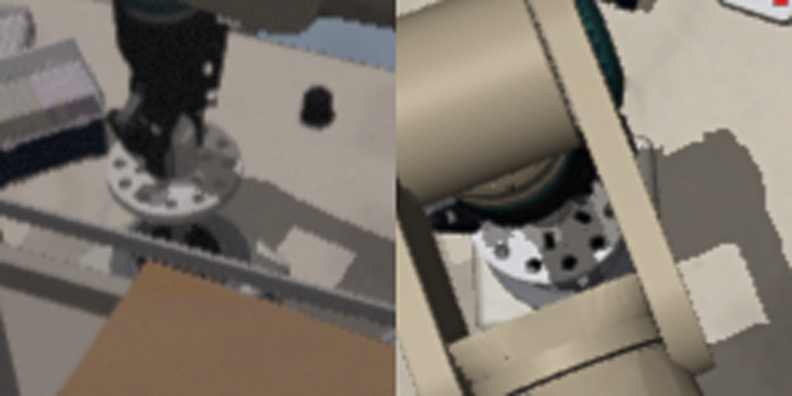

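The crop shows the carousel held level, with its disc at about scene (243,227), above the changer. I'm correcting 1 mm and lowering gently.

```bash
python3 -m handwheel '{"fingers":[1,1,1,1,1,1,1,1,1],"slide":[[0,-0.05,0],[0,-0.05,0.6],[0,-0.05,1.2],[0,-0.05,1.8],[0,-0.05,2.3],[0,-0.05,2.7],[0,-0.05,3.1],[0,-0.05,3.5],[0,-0.05,3.5]],"angular":[[0,0,0],[0,0,0],[0,0,0],[0,0,0],[0,0,0],[0,0,0],[0,0,0],[0,0,0],[0,0,0]]}'
python3 -c "
from h import *
plan(.5388,.2378,.178,yaw=.34);print(monitor.get_obs()['moment'].round(2))"
```

```text
t: 6.4
position: [0.5382, 0.2383, 0.1415]
tool_rot: [3.142, 0.001, 0.339]
wrist_force: [-0.7, -0.1, -0.8]
opening: 0.0376
finger_force: 60.4
t 6.4 pos [0.5382 0.2383 0.1415] rot [3.1415e+00 1.1000e-03 3.3880e-01] F [-0.7 -0.1 -0.8] open 0.0376
slide cm [ 0.04  0.07 -3.65] wz -0.001
[-0.03  0.01  0.02]
```

```bash
python3 -m handwheel '{"fingers":[1,1,1,1,1],"slide":[[0,0,0.2],[0,0,0.4],[0,0,0.6],[0,0,0.7],[0,0,0.7]],"angular":[[0,0,0],[0,0,0],[0,0,0],[0,0,0],[0,0,0]]}'
python3 -c "
from h import *
plan(.5388,.2378,.178,yaw=.34);print(monitor.get_obs()['moment'].round(2))"
```

```text
t: 6.9
position: [0.5384, 0.2384, 0.1351]
tool_rot: [3.141, 0.0, 0.339]
wrist_force: [-0.2, 0.3, -0.5]
opening: 0.0375
finger_force: 60.4
t 6.9 pos [0.5384 0.2384 0.1351] rot [3.1415e+00 3.0000e-04 3.3880e-01] F [-0.2  0.3 -0.5] open 0.0375
slide cm [ 0.02  0.07 -4.29] wz -0.001
[-0.04  0.    0.02]
```

```bash
python3 -m handwheel '{"fingers":[1,1,1,1,1,1,1],"slide":[[0,0,0.4],[0,0,0.8],[0,0,1.2],[0,0,1.6],[0,0,2.0],[0,0,2.3],[0,0,2.3]],"angular":[[0,0,0],[0,0,0],[0,0,0],[0,0,0],[0,0,0],[0,0,0],[0,0,0]]}'
python3 -c "
from h import *
plan(.5388,.2378,.178,yaw=.34);print(monitor.get_obs()['moment'].round(2))"
```

```text
t: 7.6
position: [0.5382, 0.2383, 0.1116]
tool_rot: [3.141, 0.001, 0.339]
wrist_force: [-0.6, -0.1, -0.6]
opening: 0.0378
finger_force: 60.4
t 7.6 pos [0.5382 0.2383 0.1116] rot [3.1415e+00 1.1000e-03 3.3880e-01] F [-0.6 -0.1 -0.6] open 0.0378
slide cm [ 0.04  0.06 -6.64] wz -0.001
[-0.01 -0.03 -0.07]
```

```bash
python3 -m handwheel '{"fingers":[1,1,1,1,1,1,1,1],"slide":[[0,0,0.4],[0,0,0.8],[0,0,1.2],[0,0,1.6],[0,0,2.0],[0,0,2.2],[0,0,2.3],[0,0,2.3]],"angular":[[0,0,0],[0,0,0],[0,0,0],[0,0,0],[0,0,0],[0,0,0],[0,0,0],[0,0,0]]}'
python3 -c "
from h import *
plan(.5388,.2378,.178,yaw=.34);print(monitor.get_obs()['moment'].round(2))"
```

```text
t: 8.4
position: [0.5385, 0.2384, 0.0892]
tool_rot: [3.141, 0.0, 0.339]
wrist_force: [-0.6, 0.3, -1.3]
opening: 0.0378
finger_force: 60.4
t 8.4 pos [0.5385 0.2384 0.0892] rot [3.1415e+00 1.0000e-04 3.3880e-01] F [-0.6  0.3 -1.3] open 0.0378
slide cm [ 0.01  0.06 -8.88] wz -0.001
[-0.02 -0.   -0.03]
```

```bash
python3 -m handwheel '{"fingers":[1,1,1,1,1,1,1],"slide":[[0,0,0.15],[0,0,0.3],[0,0,0.4],[0,0,0.5],[0,0,0.58],[0,0,0.65],[0,0,0.65]],"angular":[[0,0,0],[0,0,0],[0,0,0],[0,0,0],[0,0,0],[0,0,0],[0,0,0]]}'
python3 -c "
from h import *
plan(.5388,.2378,.178,yaw=.34);print(monitor.get_obs()['moment'].round(2))"
```

```text
t: 9.1
position: [0.5386, 0.2384, 0.0828]
tool_rot: [3.142, -0.0, 0.339]
wrist_force: [1.3, 0.4, -0.8]
opening: 0.0374
finger_force: 60.4
t 9.1 pos [0.5386 0.2384 0.0828] rot [ 3.1416e+00 -3.0000e-04  3.3880e-01] F [ 1.3  0.4 -0.8] open 0.0374
slide cm [-0.    0.07 -9.52] wz -0.001
[ 0.04 -0.09  0.03]
```

```bash
python3 -m handwheel '{"fingers":[1,1,1,1],"slide":[[0,0,0.08],[0,0,0.15],[0,0,0.15],[0,0,0.15]],"angular":[[0,0,0],[0,0,0],[0,0,0],[0,0,0]]}'
python3 -c "
from h import *
plan(.5388,.2378,.178,yaw=.34);print(monitor.get_obs()['moment'].round(2))"
```

```text
t: 9.5
position: [0.5386, 0.2384, 0.0813]
tool_rot: [3.142, -0.0, 0.339]
wrist_force: [2.0, 0.7, -2.1]
opening: 0.038
finger_force: 60.4
t 9.5 pos [0.5386 0.2384 0.0813] rot [ 3.1416e+00 -2.0000e-04  3.3880e-01] F [ 2.   0.7 -2.1] open 0.038
slide cm [ 0.    0.07 -9.67] wz -0.001
[ 0.11 -0.21  0.05]
```

```bash
python3 -m handwheel '{"fingers":[1,1,1,1],"slide":[[0.04,0,0.08],[0.04,0,0.15],[0.04,0,0.15],[0.04,0,0.15]],"angular":[[0,0,0],[0,0,0],[0,0,0],[0,0,0]]}'
python3 -c "
from h import *
plan(.5388,.2378,.178,yaw=.34);print(monitor.get_obs()['moment'].round(2))"
```

```text
t: 9.9
position: [0.5388, 0.2385, 0.0796]
tool_rot: [3.142, 0.0, 0.339]
wrist_force: [0.7, 0.7, -1.8]
opening: 0.0372
finger_force: 60.4
t 9.9 pos [0.5388 0.2385 0.0796] rot [3.1415e+00 4.0000e-04 3.3880e-01] F [ 0.7  0.7 -1.8] open 0.0372
slide cm [-0.02  0.06 -9.84] wz -0.001
[ 0.07 -0.08 -0.01]
```

```bash
python3 -m handwheel '{"fingers":[1,1,1,1,1],"slide":[[0.02,0,0.06],[0.02,0,0.12],[0.02,0,0.18],[0.02,0,0.22],[0.02,0,0.22]],"angular":[[0,0,0],[0,0,0],[0,0,0],[0,0,0],[0,0,0]]}'
python3 -c "
from h import *
plan(.5388,.2378,.178,yaw=.34);print(monitor.get_obs()['moment'].round(2))"
```

```text
t: 10.4
position: [0.539, 0.2386, 0.0779]
tool_rot: [3.141, 0.0, 0.339]
wrist_force: [-1.9, 0.2, 1.9]
opening: 0.0377
finger_force: 60.7
t 10.4 pos [0.539  0.2386 0.0779] rot [3.1415e+00 1.0000e-04 3.3880e-01] F [-1.9  0.2  1.9] open 0.0377
slide cm [ -0.05   0.07 -10.01] wz -0.001
[-0.09  0.36 -0.02]
```

```bash
python3 -m handwheel '{"fingers":[1,1,1,1],"slide":[[-0.02,0,0.03],[-0.02,0,0.06],[-0.02,0,0.06],[-0.02,0,0.06]],"angular":[[0,0,0],[0,0,0],[0,0,0],[0,0,0]]}'
python3 -c "
from h import *
plan(.5388,.2378,.178,yaw=.34);print(monitor.get_obs()['moment'].round(2))"
```

```text
t: 10.8
position: [0.5391, 0.2386, 0.0774]
tool_rot: [3.141, -0.001, 0.339]
wrist_force: [-2.4, -0.6, 5.8]
opening: 0.0374
finger_force: 60.8
t 10.8 pos [0.5391 0.2386 0.0774] rot [ 3.1415e+00 -6.0000e-04  3.3880e-01] F [-2.4 -0.6  5.8] open 0.0374
slide cm [ -0.05   0.06 -10.06] wz -0.001
[-0.16  0.28  0.02]
```

It's seated: TCP − 18 mm ≈ 0.0594, and the plate spring is pushing back. I'm releasing and retracting.

```bash
python3 -m handwheel '{"fingers":[0.5,0,0,0,0,0,0,0,0,0,0,0],"slide":[[0,0,0],[0,0,0],[0,0,0],[0,0,0],[0,0,0],[0,0,0],[0,0,-1],[0,0,-4],[0,0,-8],[0,0,-12],[0,0,-12],[0,0,-12]],"angular":[[0,0,0],[0,0,0],[0,0,0],[0,0,0],[0,0,0],[0,0,0],[0,0,0],[0,0,0],[0,0,0],[0,0,0],[0,0,0],[0,0,0]]}'
python3 -c "
from h import *
print(onz('top',(335.3,184.4),.028),onz('scene',(286,202),.016))
plan(.6275,.0007,.198,yaw=.34)"
```

```text
t: 12.0
position: [0.5394, 0.2387, 0.1989]
tool_rot: [3.142, -0.003, 0.339]
wrist_force: [-0.7, -0.3, -0.7]
opening: 0.0854
finger_force: 0.0
[6.27897876e-01 4.37031848e-04] [ 0.63397661 -0.00151404]
t 12.0 pos [0.5394 0.2387 0.1989] rot [ 3.1416 -0.0033  0.3388] F [-0.7 -0.3 -0.7] open 0.0854
slide cm [ 0.4  25.38  0.09] wz -0.001
```

Run:
```python
from h import *
P=[]
for n,roi in(("top",(322,172,350,196)),("scene",(276,192,297,212))):
    im=cv2.imread(f"pics/{n}0.png");v=im.max(2)
    c=max(blobs(im,(v<75).astype(np.uint8)*255,roi,20),key=cv2.contourArea);(u,w),_,_=cv2.minAreaRect(c);x,y,ww,hh=cv2.boundingRect(c)
    uv=(x+(ww-1)/2,y+(hh-1)/2); print(n,uv,(ww,hh),[onz(n,uv,z).round(4) for z in(.012,.016,.02)])
    P.append(ray(n,uv))
    # forward check: bbox centre of the model silhouette for a candidate
    for cx,cy in((.628,.0),(.63,.0),(.632,.0),(.63,-.002)):
        pts=np.array([proj(n,[cx+r*np.cos(t),cy+r*np.sin(t),z]) for r,z in((.017,0),(.017,.004),(.0145,.032)) for t in np.linspace(0,6.28,60)]); print((cx,cy),((pts.max(0)+pts.min(0))/2-.0).round(1),np.ptp(pts,axis=0).round(1))
A=np.vstack([np.hstack([np.eye(3),-np.outer(d,[1,0])+0 if i==0 else -np.outer(d,[0,1])]) for i,(c,d) in enumerate(P)]);s=np.linalg.lstsq(A,np.hstack([c for c,d in P]),rcond=None);print("tri",s[0][:3].round(4))
```

```text
top (335.0, 184.5) (13, 14) [array([ 6.316e-01, -6.000e-04]), array([ 6.306e-01, -2.000e-04]), array([6.296e-01, 3.000e-04])]
(0.628, 0.0) [334.6 185.9] [13.6 14.9]
(0.63, 0.0) [334.6 185.1] [13.6 14.9]
(0.632, 0.0) [334.5 184.4] [13.6 15. ]
(0.63, -0.002) [335.3 185.1] [13.6 14.9]
scene (285.5, 202.0) (10, 13) [array([ 0.6381, -0.003 ]), array([ 6.35e-01, -3.00e-04]), array([0.632 , 0.0025])]
(0.628, 0.0) [286.8 203.5] [10.3 13.7]
(0.63, 0.0) [286.4 203.1] [10.3 13.7]
(0.632, 0.0) [286.  202.8] [10.3 13.7]
(0.63, -0.002) [286.9 202.8] [10.3 13.7]
tri [0.6309 0.0013 0.0197]
```

```bash
python3 -m handwheel '{"fingers":[0,0,0,0,0,0,0,0,0,0,0,0],"slide":[[0.8,4,0],[0.8,8,0],[0.8,13,0],[0.8,18,0],[0.8,22,4],[0.8,25.7,8],[0.8,25.7,12],[0.8,25.7,12],[0.8,25.7,12],[0.8,25.7,12],[0.8,25.7,12],[0.8,25.7,12]],"angular":[[0,0,-0.13],[0,0,-0.26],[0,0,-0.4],[0,0,-0.55],[0,0,-0.7],[0,0,-0.85],[0,0,-1],[0,0,-1.12],[0,0,-1.23],[0,0,-1.23],[0,0,-1.23],[0,0,-1.23]]}'
python3 - <<'E'
from h import *
plan(.632,-.001,.008,yaw=1.57)
for n in('scene','top'): cv2.imwrite(f'pics/{n}3.png',snapshot(n)[:,:,::-1])
a=cv2.imread('pics/scene3.png')[170:290,190:310];b=cv2.imread('pics/top3.png')[160:280,190:310]
cv2.imwrite('pics/c3.png',cv2.resize(np.hstack([a,b]),None,fx=3.3,fy=3.3,interpolation=2))
E
```

```text
t: 13.2
position: [0.6317, -0.0011, 0.0769]
tool_rot: [-3.141, 0.0, 1.567]
wrist_force: [0.3, 0.3, 0.7]
opening: 0.0853
finger_force: 0.0
t 13.2 pos [ 0.6317 -0.0011  0.0769] rot [-3.1415e+00  1.0000e-04  1.5668e+00] F [0.3 0.3 0.7] open 0.0853
slide cm [0.01 0.03 6.89] wz -0.003
```

View pics/c3.png

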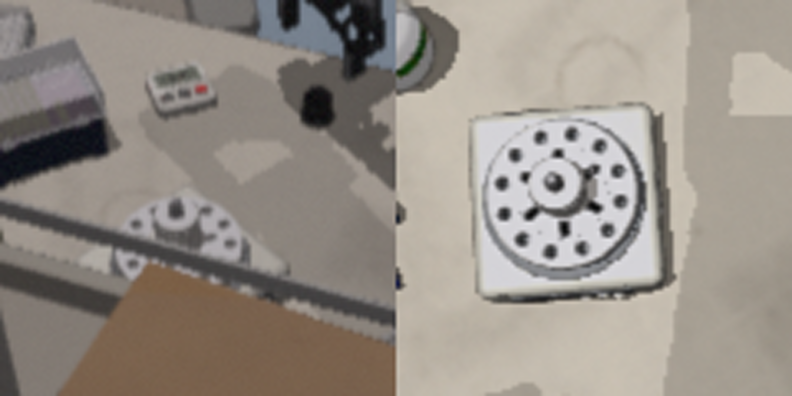

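The carousel lies flat and centred on the changer with the spindle standing out (top pixel ~(239,215)). Now I'm grasping the cap.

```bash
python3 -m handwheel '{"fingers":[0,0,0,0,1,1,1,1,1,1,1,1],"slide":[[0,0,2],[0,0,4.5],[0,0,7],[0,0,7],[0,0,7],[0,0,7],[0,0,7],[0,0,7],[0,0,7],[0,0,7],[0,0,7],[0,0,7]],"angular":[[0,0,0],[0,0,0],[0,0,0],[0,0,0],[0,0,0],[0,0,0],[0,0,0],[0,0,0],[0,0,0],[0,0,0],[0,0,0],[0,0,0]]}'
python3 -c "
from h import *
plan(.632,-.001,.20,yaw=1.57)"
```

```text
t: 14.5
position: [0.6328, -0.0013, 0.0087]
tool_rot: [3.139, 0.0, 1.569]
wrist_force: [-1.1, 0.2, 5.2]
opening: 0.027
finger_force: 59.5
t 14.5 pos [ 0.6328 -0.0013  0.0087] rot [3.1389e+00 2.0000e-04 1.5688e+00] F [-1.1  0.2  5.2] open 0.027
slide cm [  0.03  -0.08 -19.13] wz -0.001
```

```bash
python3 -m handwheel '{"fingers":[1,1,1,1,1,1,1,1],"slide":[[0,0,-1],[0,0,-4],[0,0,-8],[0,0,-12],[0,0,-16],[0,0,-19],[0,0,-19],[0,0,-19]],"angular":[[0,0,0],[0,0,0],[0,0,0],[0,0,0],[0,0,0],[0,0,0],[0,0,0],[0,0,0]]}'
python3 - <<'E'
from h import *
plan(.539,.2384,.20,yaw=1.57)
for n in('scene','top'): cv2.imwrite(f'pics/{n}4.png',snapshot(n)[:,:,::-1])
a=cv2.imread('pics/scene4.png')[110:230,210:330];b=cv2.imread('pics/top4.png')[140:260,270:390]
cv2.imwrite('pics/c4.png',cv2.resize(np.hstack([a,b]),None,fx=3.3,fy=3.3,interpolation=2))
E
```

```text
t: 15.3
position: [0.6319, -0.0012, 0.1976]
tool_rot: [3.141, 0.0, 1.569]
wrist_force: [0.5, -0.2, -1.2]
opening: 0.027
finger_force: 59.1
t 15.3 pos [ 0.6319 -0.0012  0.1976] rot [3.1405e+00 2.0000e-04 1.5688e+00] F [ 0.5 -0.2 -1.2] open 0.027
slide cm [23.94 -9.33 -0.24] wz -0.001
```

View pics/c4.png

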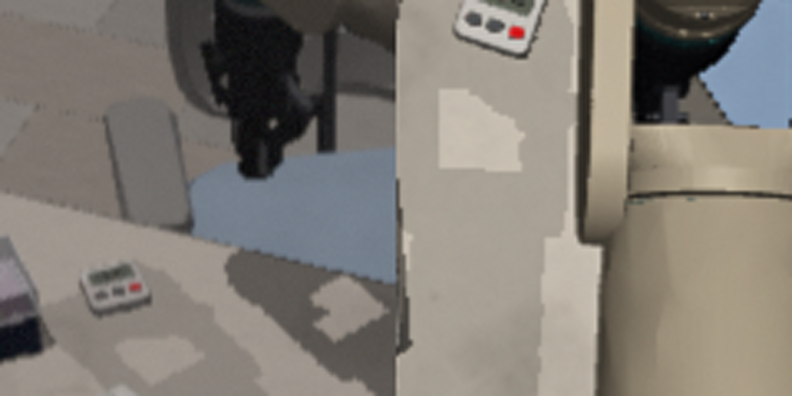

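The scene view shows the cap between the fingertips at about (288,158), upright, and its place on the table is empty. I'm moving over the spindle.

```bash
python3 -m handwheel '{"fingers":[1,1,1,1,1,1,1,1,1,1,1,1],"slide":[[2,-0.8,0],[6,-2.4,0],[10,-3.9,0],[14,-5.5,0],[18,-7.1,0],[21,-8.2,0],[23.2,-9,0],[23.9,-9.3,0],[23.9,-9.3,1],[23.9,-9.3,2],[23.9,-9.3,3],[23.9,-9.3,3]],"angular":[[0,0,0],[0,0,0],[0,0,0],[0,0,0],[0,0,0],[0,0,0],[0,0,0],[0,0,0],[0,0,0],[0,0,0],[0,0,0],[0,0,0]]}'
python3 - <<'E'
from h import *
plan(.5388,.2382,.135,yaw=1.57)
for n in('scene','top'): cv2.imwrite(f'pics/{n}5.png',snapshot(n)[:,:,::-1])
a=cv2.imread('pics/scene5.png')[170:270,190:290];b=cv2.imread('pics/top5.png')[150:250,190:290]
cv2.imwrite('pics/c5.png',cv2.resize(np.hstack([a,b]),None,fx=4,fy=4,interpolation=2))
print(proj('scene',[.5388,.2382,.13]),proj('scene',[.5388,.2382,.159]))
E
```

```text
t: 16.6
position: [0.5387, 0.2366, 0.164]
tool_rot: [-3.137, 0.002, 1.567]
wrist_force: [-0.3, -0.2, -0.5]
opening: 0.0268
finger_force: 59.1
t 16.6 pos [0.5387 0.2366 0.164 ] rot [-3.1374e+00  1.8000e-03  1.5673e+00] F [-0.3 -0.2 -0.5] open 0.0268
slide cm [0.16 0.01 2.9 ] wz -0.003
[243.61837675 230.68963023] [243.02714867 223.49921217]
```

View pics/c5.png

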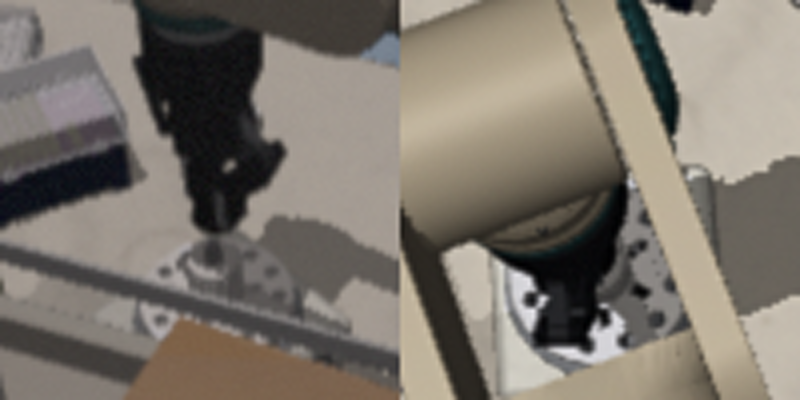

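Scene view: the spindle tip is at about (243,231) and the cap foot just above it at (244,226), so they are aligned. Lowering.

```bash
python3 -m handwheel '{"fingers":[1,1,1,1,1,1,1,1,1],"slide":[[0.08,0,0],[0.08,0,0.5],[0.08,0,1.0],[0.08,0,1.5],[0.08,0,2.0],[0.08,0,2.4],[0.08,0,2.7],[0.08,0,3.0],[0.08,0,3.0]],"angular":[[0,0,0],[0,0,0],[0,0,0],[0,0,0],[0,0,0],[0,0,0],[0,0,0],[0,0,0],[0,0,0]]}'
python3 -c "
from h import *
plan(.5388,.2382,.12,yaw=1.57);print(monitor.get_obs()['moment'].round(2))"
```

```text
t: 17.6
position: [0.5392, 0.2387, 0.1365]
tool_rot: [-3.141, 0.0, 1.569]
wrist_force: [0.8, 0.4, -1.0]
opening: 0.0273
finger_force: 59.1
t 17.6 pos [0.5392 0.2387 0.1365] rot [-3.1410e+00  4.0000e-04  1.5688e+00] F [ 0.8  0.4 -1. ] open 0.0273
slide cm [-0.05 -0.04  1.65] wz -0.001
[ 0.08  0.01 -0.05]
```

```bash
python3 -m handwheel '{"fingers":[1,1,1,1,1,1],"slide":[[-0.03,0,0.2],[-0.03,0,0.4],[-0.03,0,0.6],[-0.03,0,0.8],[-0.03,0,1],[-0.03,0,1]],"angular":[[0,0,0],[0,0,0],[0,0,0],[0,0,0],[0,0,0],[0,0,0]]}'
python3 -c "
from h import *
plan(.5388,.2382,.12,yaw=1.57);print(monitor.get_obs()['moment'].round(2))"
```

```text
t: 18.2
position: [0.5402, 0.2388, 0.1274]
tool_rot: [3.139, -0.001, 1.569]
wrist_force: [5.8, 1.8, 2.5]
opening: 0.0273
finger_force: 59.4
t 18.2 pos [0.5402 0.2388 0.1274] rot [ 3.1387e+00 -1.1000e-03  1.5687e+00] F [5.8 1.8 2.5] open 0.0273
slide cm [-0.06 -0.14  0.74] wz -0.001
[ 0.39 -0.93 -0.02]
```

```bash
python3 -m handwheel '{"fingers":[1,1,1],"slide":[[0.04,0.12,0],[0.04,0.12,0],[0.04,0.12,0]],"angular":[[0,0,0],[0,0,0],[0,0,0]]}'
python3 -c "
from h import *
plan(.5388,.2382,.12,yaw=1.57);print(monitor.get_obs()['moment'].round(2))"
```

```text
t: 18.5
position: [0.5405, 0.2389, 0.1268]
tool_rot: [-3.141, 0.0, 1.569]
wrist_force: [3.6, 1.9, 0.1]
opening: 0.027
finger_force: 59.4
t 18.5 pos [0.5405 0.2389 0.1268] rot [-3.1415e+00  1.0000e-04  1.5689e+00] F [3.6 1.9 0.1] open 0.027
slide cm [-0.07 -0.17  0.68] wz -0.001
[ 0.25 -0.48 -0.  ]
```

```bash
python3 -m handwheel '{"fingers":[1,1,1,1],"slide":[[0.06,0.12,0],[0.06,0.12,0],[0.06,0.12,0.1],[0.06,0.12,0.1]],"angular":[[0,0,0],[0,0,0],[0,0,0],[0,0,0]]}'
python3 -c "
from h import *
plan(.5388,.2382,.12,yaw=1.57);print(monitor.get_obs()['moment'].round(2))"
```

```text
t: 18.9
position: [0.5414, 0.2393, 0.1255]
tool_rot: [-3.141, 0.001, 1.569]
wrist_force: [-0.2, -0.9, 0.1]
opening: 0.0273
finger_force: 59.3
t 18.9 pos [0.5414 0.2393 0.1255] rot [-3.1406e+00  5.0000e-04  1.5688e+00] F [-0.2 -0.9  0.1] open 0.0273
slide cm [-0.11 -0.26  0.55] wz -0.001
[0.02 0.03 0.05]
```

Lateral force is relieved, and the foot is now about 5 mm above the hub. Continuing.

```bash
python3 -m handwheel '{"fingers":[1,1,1,1,1],"slide":[[-0.02,0,0.1],[-0.02,0,0.2],[-0.02,0,0.3],[-0.02,0,0.38],[-0.02,0,0.38]],"angular":[[0,0,0],[0,0,0],[0,0,0],[0,0,0],[0,0,0]]}'
python3 -c "
from h import *
plan(.5388,.2382,.12,yaw=1.57);print(monitor.get_obs()['moment'].round(2))"
```

```text
t: 19.4
position: [0.5416, 0.2392, 0.122]
tool_rot: [-3.141, 0.0, 1.569]
wrist_force: [0.2, 1.1, -1.3]
opening: 0.027
finger_force: 59.3
t 19.4 pos [0.5416 0.2392 0.122 ] rot [-3.1413e+00  2.0000e-04  1.5688e+00] F [ 0.2  1.1 -1.3] open 0.027
slide cm [-0.11 -0.28  0.2 ] wz -0.001
[ 0.    0.02 -0.  ]
```

```bash
python3 -m handwheel '{"fingers":[1,1,1,1,1],"slide":[[0,0,0.06],[0,0,0.12],[0,0,0.17],[0,0,0.2],[0,0,0.2]],"angular":[[0,0,0],[0,0,0],[0,0,0],[0,0,0],[0,0,0]]}'
python3 -c "
from h import *
plan(.5388,.2382,.12,yaw=1.57);print(monitor.get_obs()['moment'].round(2))"
```

```text
t: 19.9
position: [0.5418, 0.2393, 0.1205]
tool_rot: [3.141, -0.0, 1.569]
wrist_force: [-0.3, 0.0, 2.0]
opening: 0.027
finger_force: 59.4
t 19.9 pos [0.5418 0.2393 0.1205] rot [ 3.1412 -0.      1.5688] F [-0.3  0.   2. ] open 0.027
slide cm [-0.11 -0.3   0.05] wz -0.001
[-0.03  0.12 -0.  ]
```

The cap foot is at ≈0.112, in light contact with the hub. Releasing and retracting.

```bash
python3 -m handwheel '{"fingers":[0.5,0,0,0,0,0,0,0,0,0,0,0],"slide":[[0,0,0],[0,0,0],[0,0,0],[0,0,0],[0,0,0],[0,0,0],[0,0,-1],[0,0,-4],[0,0,-8],[0,0,-12],[0,0,-12],[0,0,-12]],"angular":[[0,0,0],[0,0,0],[0,0,0],[0,0,0],[0,0,0],[0,0,0],[0,0,0],[0,0,0],[0,0,0],[0,0,0],[0,0,0],[0,0,0]]}'
python3 -m handwheel '{"fingers":[0,0,0,0,0,0,0,0],"slide":[[-4,0,0],[-8,0,0],[-13,0,0],[-18,0,0],[-22,0,0],[-24,0,0],[-24,0,0],[-24,0,0]],"angular":[[0,0,0],[0,0,0],[0,0,0],[0,0,0],[0,0,0],[0,0,0],[0,0,0],[0,0,0]]}'
python3 - <<'E'
from h import *
for n in('scene','top'): cv2.imwrite(f'pics/{n}6.png',snapshot(n)[:,:,::-1])
a=cv2.imread('pics/scene6.png')[180:280,190:290];b=cv2.imread('pics/top6.png')[160:260,190:290]
cv2.imwrite('pics/c6.png',cv2.resize(np.hstack([a,b]),None,fx=4,fy=4,interpolation=2))
print([proj('top',[.5395,.2385,z]).round(1) for z in(.06,.072,.112,.144)],proj('scene',[.5395,.2385,.144]))
E
```

```text
t: 21.1
position: [0.5421, 0.2394, 0.2421]
tool_rot: [3.138, -0.001, 1.569]
wrist_force: [0.2, -0.1, -0.5]
opening: 0.0851
finger_force: 0.0
t: 21.9
position: [0.5409, -0.0006, 0.2392]
tool_rot: [-3.14, -0.0, 1.568]
wrist_force: [0.4, 0.1, -0.0]
opening: 0.0854
finger_force: 0.0
[array([240.2, 219. ]), array([239.7, 218.2]), array([237.6, 215.4]), array([235.9, 212.9])] [243.09078336 227.15724334]
```

View pics/c6.png

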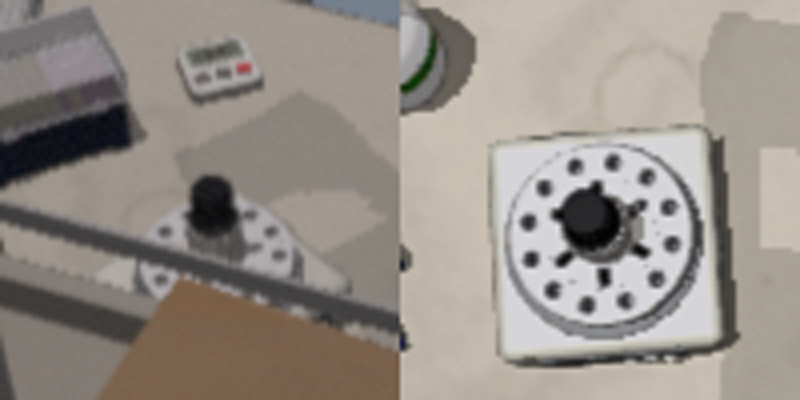

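The cap sits upright on the hub: its top is at (237,214), against a predicted (236,213). The carousel is flat and the robot is clear. Handing in.

```bash
python3 -c "
from workcell import close_job
print(close_job())"
```

```text
the job is handed in; nothing more can be done
None
```

The carousel is flat on the drive plate with the pin in a slot, the cap is down on the hub and released, and the job was handed in at about 22 s; the wrist readings I took stayed below about 7 N, and the hand-in call returned no verdict.

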